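Shim the short post of an optical rail support

TASK

On the optical table stands a black foot plate with two aluminium posts, one short and one tall, that are to carry a rail level. Stack two of the three loose round aluminium spacers on the short post, so that the stack comes out level with the top of the tall post. Choose the pair that fits, set them flat and centred on the short post, and leave the remaining spacer lying on the table.

Things in the scene. Friction and masses are not known exactly. Their poses are not given: they have to be found in the camera images.
- support: rail support, fixed: black foot plate 70 x 190 mm, 10 mm thick, with two round aluminium posts, both 50 mm in diameter, flat tops. Tops above the table: short post 30 mm, tall post 74 mm (gap 44 mm). Origin: on the table surface, on the short post's axis. Tall post's axis: 120 mm from it along the support's own -y. Plate: y from +35 to -155 mm, x +-35 mm. Turned up to 0.5 rad either way.
- spacer_thin: loose round spacer of satin grey aluminium, a plain disc 50 mm in diameter and 14 mm high, with a small dark 12 mm dot (flush, not a hole) in the middle of its top; the lowest of the three. Lies flat on the table within 0.42-0.70 m of the base. Origin: centre of its underside; z up. About 50-105 g.
- spacer_mid: loose round spacer of satin grey aluminium, a plain disc 50 mm in diameter and 22 mm high, with a small dark 12 mm dot (flush, not a hole) in the middle of its top; the middle one of the three. Lies flat on the table within 0.42-0.70 m of the base. Origin: centre of its underside; z up. About 80-165 g.
- spacer_thick: loose round spacer of satin grey aluminium, a plain disc 50 mm in diameter and 30 mm high, with a small dark 12 mm dot (flush, not a hole) in the middle of its top; the highest of the three. Lies flat on the table within 0.42-0.70 m of the base. Origin: centre of its underside; z up. About 110-225 g.
Mind the look-alikes: they are no part of the job. What is shaped like the spacer_thin but orange or yellow is not meant. What is shaped like the spacer_thick but purple is not meant.

How it is judged:
By the outcome, as a careful person would: the job done as asked, in the order asked, and still so for the second after the job is handed in, with the robot touching nothing.
It also fails if it takes over 48 s, if anything falls off the work surface, if the arm or the gripper's body presses on something with over 40 N, if the wrist force passes 120 N, or if a joint passes its speed limit or range.

ROBOT

A 7-joint arm with a two-finger parallel gripper is mounted at the origin on the work surface. World frame = base frame: x ahead of the robot, y to its left, z up, the work surface at z = 0. Lengths are in m, angles in rad, forces in N, time in s.
With the tool pointing down it reaches from about 0.35 to 0.9 m from the base axis. Payload 8.1 kg.
Tool frame: the origin (TCP) lies between the finger pads; the fingertips stand 19 mm ahead of it and the grasp point (between the pads) is the TCP; z points along the fingers, y is the line along which they close (so a half turn about z gives the same grasp; the last joint's range is limited). The gripper opens to 92 mm and grips with 3 to 60 N. Pads are 19 mm wide; open, the fingers measure 130 mm over their backs; the gripper's body (75 mm by 190 mm) begins 47 mm behind the grasp point.
Start: joints at [1.07, 0.434, 0.025, 1.573, -0.012, 1.134, -0.075], TCP at [0.242, -0.576, 0.246] pointing down, gripper open.
Joint ranges: [-2.62, 2.62], [-0.44, 2.09], [-1.27, 1.32], [0.08, 2.57], [-1.32, 4.46], [0.12, 2], [-2.74, 2.74]. Speed limits (rad/s): [2.22, 2.22, 3.01, 3.01, 3.14, 3.14, 3.14].

INTERFACE

Orientations are given as a unit quaternion [w, x, y, z].
In Python, from bench import manip gives the robot as it stands.
- The arm moves only by the tool play_rows, never from a script. Its argument "plan" is text: rows parted by semicolons, each of 5 numbers parted by spaces: the shift along the tool's x, y, z as a fraction of full scale, then the turn about the tool's z as a fraction of full scale, then the opening, from 0 (shut) to 1 (fully open). In form: tx ty tz roll fingers; .... A call has 1 to 20 rows; each row shifts and turns the commanded pose from where the row before left it, along the tool's axes as they then stand; what a row does not reach is not made up. Full scale, the value 1, is 0.2 m for a shift and 1.5 rad for a turn. A row lasts 1/12 s, in which the tool goes at most 41.7 mm and 7.16 degrees, less where a joint would pass 70% of its speed; a pose out of reach is approached as far as the arm can. A call with a number of a shift or a turn outside -1 to 1 is refused whole. A call with a gripper value outside its range is refused whole. The fingers move at their own pace and stop on an object; "newtons" is the grip in N (left out, the last holds). Time passes only in rows, so rows that do not move let the fingers close. It gives the time, the measured TCP pose, the force, the opening and the grip force at its end, in the units of the state.
- manip.get_state(): the state, without advancing time (a new reading comes with each control period).
- manip.grab_frame(name): name is "scene" or "side" or "wrist"; returns the picture (400x640x3 uint8, red, green, blue); there is no depth.
- manip.camera_model(name): a dict with "mtx" (3x3 intrinsics, pixels), "dist" ([k1, k2, p1, p2, k3] as OpenCV has them; the pictures are not rectified), "cam_to_world" (4x4, takes a point from camera to world coordinates). Camera axes: x right, y down, z forward; pixel columns grow to the right and rows downward; lengths in m; the calibration is good to about 2 mm. A picture is of the moment at which its call begins: read the wrist's pose just before it. camera_model takes no time and is no camera call; for the wrist camera it gives the pose at the moment of the call.
- manip.finish_job(): hands the job in; it is judged then, once.
The state is a dict: "time": time; "joints": joint angles; "dq": joint speeds; "joint_torque": joint torques, N m; "position": TCP position; "eef_rot": TCP orientation; "force": force on the tool from outside, world axes, zero at the start; "wrist_torque": the same for the moment, N m; "width": opening from 0.0 (shut) to 1.0 (fully open); "grip_force": force on a finger pad.
Only numpy, scipy, OpenCV 4.12 (cv2) and the standard library are available. Lean on these libraries where they do the work, as an engineer would, in place of code of your own. Each camera call takes 0.05 s, during which the arm holds its last target. There are 200 camera calls.

## Working session

There is one attempt and no reset: what is moved stays moved. The work goes in short steps, Python scripts to look and compute and a tool call to move; the robot and the scene stay as the last step left them, time stands still between calls to the robot, and variables do not carry over. Pictures are saved under pics/ and viewed, at most 10 in all, crops included, and the job is handed in when it is done.

Besides the shell and the picture viewer there is one more tool, called after "Request:" by a JSON object that holds its "api" and its "payload", one argument or row to a line. play_rows: Moves the arm, as the interface text tells. Its arguments: {"type":"object","properties":{"plan":{"type":"string"},"newtons":{"type":"number"}},"required":["plan"]}

```bash
mkdir -p pics && python3 - <<'E'
from bench import manip
import cv2,numpy as np
s=manip.get_state();print({k:np.round(v,3).tolist() for k,v in s.items()})
for n in("scene","side"):
    f=manip.grab_frame(n);cv2.imwrite(f"pics/{n}0.png",f[:,:,::-1])
    c=manip.camera_model(n);print(n,np.round(c["mtx"],1).tolist(),np.round(c["dist"],3).tolist(),np.round(c["cam_to_world"],3).tolist())
E
```

```text
{'time': 0.0, 'joints': [1.07, 0.435, 0.025, 1.574, -0.012, 1.134, -0.075], 'dq': [-0.002, -0.0, 0.001, -0.001, -0.0, 0.0, -0.0], 'joint_torque': [-0.001, -66.787, 0.985, -31.447, -0.061, 0.043, 0.0], 'position': [0.242, -0.576, 0.245], 'eef_rot': [-0.001, 0.98, 0.198, -0.0], 'force': [-0.37, 0.146, -0.483], 'wrist_torque': [0.032, -0.058, 0.007], 'grip_force': 0.0, 'width': 1.002}
scene [[399.7, 0.0, 320.6], [0.0, 399.7, 195.8], [0.0, 0.0, 1.0]] [-0.042, 0.0, 0.0, 0.0, 0.0] [[0.034, 0.779, -0.626, 1.013], [0.999, -0.015, 0.035, 0.026], [0.018, -0.627, -0.779, 0.674], [0.0, 0.0, 0.0, 1.0]]
side [[362.1, 0.0, 322.9], [0.0, 362.1, 193.8], [0.0, 0.0, 1.0]] [-0.04, 0.0, 0.0, 0.0, 0.0] [[-0.931, -0.2, 0.305, 0.308], [-0.365, 0.516, -0.775, 0.547], [-0.003, -0.833, -0.553, 0.398], [0.0, 0.0, 0.0, 1.0]]
```

View pics/scene0.png

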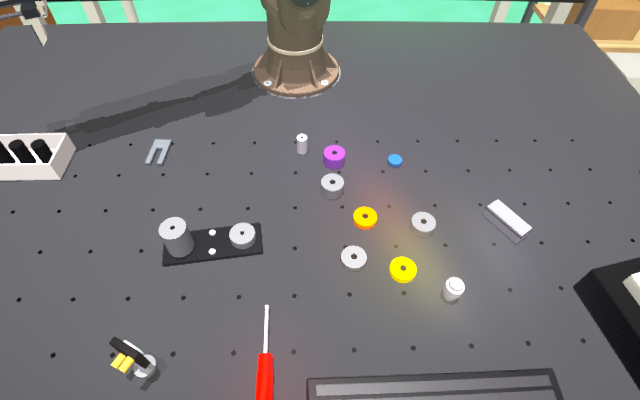

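View pics/side0.png

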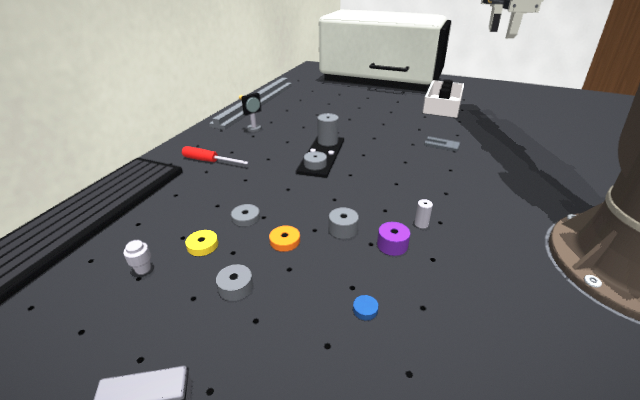

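The scene picture shows three grey discs at (332,184), (423,223) and (354,257). The posts are at (173,230) tall and (242,235) short. The look-alikes are orange (365,217), yellow (403,269) and purple (334,155). In the side view the grey discs are at (343,220), (234,280) and (245,214). I'll triangulate the dots in both views to get the heights.

```bash
cat > h.py <<'E'
import cv2,numpy as np
from bench import manip
def ray(n,uv,c=None):
    c=c or manip.camera_model(n);T=np.array(c["cam_to_world"])
    p=cv2.undistortPoints(np.array([[uv]],float),np.array(c["mtx"]),np.array(c["dist"]))[0,0]
    d=T[:3,:3]@[p[0],p[1],1];return T[:3,3],d/np.linalg.norm(d)
def plane(n,uv,z,c=None):
    o,d=ray(n,uv,c);return o+d*(z-o[2])/d[2]
def tri(a,b):
    A=0;B=0
    for o,d in(a,b):
        P=np.eye(3)-np.outer(d,d);A=A+P;B=B+P@o
    x=np.linalg.solve(A,B);return x,[np.linalg.norm(np.cross(x-o,d)) for o,d in(a,b)]
def dot(img,uv,r=6):
    # darkness-weighted centroid of the dark dot near uv
    u,v=map(int,uv);g=cv2.cvtColor(img,cv2.COLOR_RGB2GRAY).astype(float)[v-r:v+r+1,u-r:u+r+1]
    t=np.percentile(g,70);w=np.clip(t*0.75-g,0,None).astype(np.float32)
    k,l,st,ce=cv2.connectedComponentsWithStats((w>0).astype(np.uint8))
    i=1+int(np.argmin([np.hypot(*(c-r)) for c in ce[1:]]));w=w*(l==i)
    ys,xs=np.mgrid[-r:r+1,-r:r+1];return np.array([u+(xs*w).sum()/w.sum(),v+(ys*w).sum()/w.sum()])
E
python3 - <<'E'
from h import *
A=cv2.imread("pics/scene0.png")[:,:,::-1];B=cv2.imread("pics/side0.png")[:,:,::-1]
A=np.ascontiguousarray(A);B=np.ascontiguousarray(B)
for n,a,b in[("thick?",(332,183),(343,216)),("mid?",(423,222),(235,274)),("thin?",(354,258),(245,213)),("short",(242,235),(315,157)),("tall",(173,228),(327,118)),("purple",(335,153),(394,233)),("orange",(365,216),(285,236)),("yellow",(403,269),(202,239))]:
    p,q=dot(A,a),dot(B,b);x,e=tri(ray("scene",p),ray("side",q));print(n,p.round(1),q.round(1),x.round(4),np.round(e,4))
a=cv2.resize(A[130:290,150:450],None,fx=2.6,fy=2.6,interpolation=3)[:,:,::-1]
cv2.imwrite("pics/crop1.png",a)
E
```

```text
thick? [332.1 181.5] [343.3 215.6] [0.455  0.0801 0.0284] [0.0005 0.0005]
mid? [423.2 221. ] [233.2 276.1] [0.5569 0.2595 0.0205] [0. 0.]
thin? [353.6 256.1] [244.6 211.7] [0.6296 0.1128 0.0127] [0.0003 0.0003]
short [241.7 232.5] [314.9 155.9] [ 0.5817 -0.1009  0.0291] [0.0008 0.0008]
tall [172.  227.2] [327.6 117. ] [ 0.5972 -0.2197  0.0727] [0.0005 0.0005]
purple [334.1 152.2] [394.  230.8] [0.3666 0.0894 0.0285] [0.0007 0.0007]
orange [364.9 215.6] [284.2 234.6] [0.5351 0.1442 0.0127] [0.0004 0.0004]
yellow [402.8 267.7] [200.9 239. ] [0.6567 0.2031 0.0124] [0.0001 0.0001]
```

View pics/crop1.png

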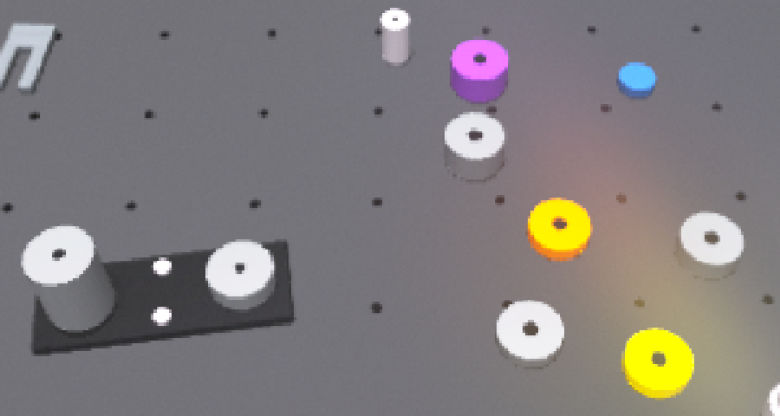

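The heights come out about 1.4 mm low for every object, but the order is clear:

| Spacer | Pixel in scene view | Position (x, y) |
|---|---|---|
| thick (30) | (332,184) | (0.455, 0.080) |
| mid (22) | (423,223) | (0.557, 0.260) |
| thin (14) | (354,257) | (0.630, 0.113) |

The purple, orange and yellow discs are excluded. The pair is thin + thick, since 14 + 30 = 44. The crop confirms all three chosen discs are plain grey with a dark dot. The arm's current yaw clears the neighbours, so I'll go above the thick spacer first.

Request:
{"api": "play_rows", "payload": {
  "plan": "0.113 -0.13 0 0 0.8;0.113 -0.13 0 0 0.8;0.113 -0.13 0 0 0.8;0.113 -0.13 0 0 0.8;0.113 -0.13 0 0 0.8;0.113 -0.13 0 0 0.8;0.113 -0.13 0 0 0.8;0.113 -0.13 0 0 0.8;0.113 -0.13 0 0 0.8;0.113 -0.13 0 0 0.8;0.113 -0.13 0 0 0.8;0.113 -0.13 0 0 0.8;0.113 -0.13 0 0 0.8;0.113 -0.13 0 0 0.8;0.113 -0.13 0 0 0.8;0.113 -0.13 0 0 0.8;0.113 -0.13 0 0 0.8;0.113 -0.13 0 0 0.8;0.113 -0.13 0 0 0.8;0.113 -0.13 0 0 0.8",
  "newtons": 25
}}

```text
time: 1.77
position: [0.4574, 0.0798, 0.2456]
eef_rot: [0.0, 0.98, 0.197, -0.0]
force: [0.2, -0.5, -0.5]
width: 0.804
grip_force: 0.0
```

Request:
{"api": "play_rows", "payload": {
  "plan": "0 0 0 0 0.8;0 0 0 0 0.8"
}}

```text
time: 1.93
position: [0.4573, 0.0802, 0.2454]
eef_rot: [-0.0, 0.98, 0.2, -0.0]
force: [-0.4, -1.1, -0.2]
width: 0.8
grip_force: 0.0
```

```bash
cat >> h.py <<'E'
from scipy.spatial.transform import Rotation as R
def rot(s): w,x,y,z=s["eef_rot"];return R.from_quat([x,y,z,w]).as_matrix()
def to(s,p):
    M=rot(s);d=M.T@(np.array(p)-s["position"])
    print("t",round(s["time"],2),"pos",np.round(s["position"],4),"toolz",M[:,2].round(4),"shift(full-scale)",(d/.2).round(3),"rows>=",round(np.linalg.norm(d)/.0417,1))
E
python3 - <<'E'
from h import *
s=manip.get_state();to(s,(.455,.080,.245));print(np.round(s["joints"],3),np.round(s["force"],2),rot(s).round(3).tolist())
c=manip.camera_model("wrist");f=manip.grab_frame("wrist");cv2.imwrite("pics/w1.png",f[:,:,::-1])
import pickle;pickle.dump((c,f),open("w1.pkl","wb"))
T=np.array(c["cam_to_world"])
def proj(p):
    Ti=np.linalg.inv(T);q,_=cv2.projectPoints(np.array([p],float),cv2.Rodrigues(Ti[:3,:3])[0],Ti[:3,3],np.array(c["mtx"]),np.array(c["dist"]));return q[0,0].round(0)
print("expect thick",proj((.455,.080,.03)),"grasp",proj(s["position"]))
E
```

```text
t 1.93 pos [0.4573 0.0802 0.2454] toolz [-8.e-04  6.e-04 -1.e+00] shift(full-scale) [-0.011 -0.004  0.002] rows>= 0.1
[ 0.105  0.214 -0.461  1.918  0.109  1.035 -1.572] [-0.39 -1.11 -0.18] [[0.92, 0.391, -0.001], [0.391, -0.92, 0.001], [-0.0, -0.001, -1.0]]
expect thick [324. 170.] grasp [324. 275.]
```

View pics/w1.png

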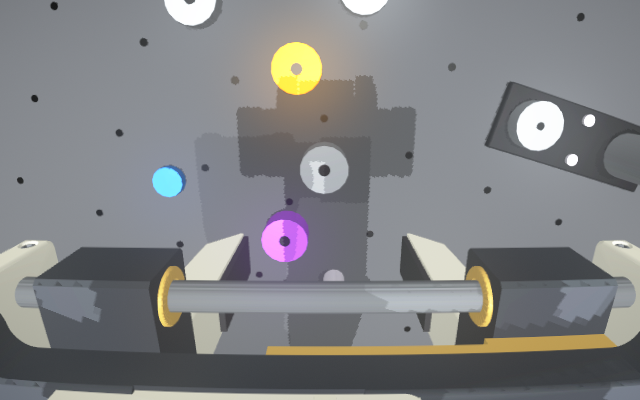

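The wrist view shows the thick grey spacer at (324,170), exactly where it was predicted. Purple is at (285,240), orange at (297,69) and the short post at (541,126).

```bash
python3 - <<'E'
from h import *
import pickle;c,f=pickle.load(open("w1.pkl","rb"))
for n,uv in(("thick",(324,170)),("post",(541,126))):
    d=dot(f,uv,10);print(n,d.round(1),plane("wrist",d,.03,c).round(4))
S=cv2.imread("pics/scene0.png")
for n,cam,uv,z in(("thick","scene",(332.1,181.5),.03),("thick","side",(343.3,215.6),.03),("thin","scene",(353.6,256.1),.014),("thin","side",(244.6,211.7),.014),("post","scene",(241.7,232.5),.03),("post","side",(314.9,155.9),.03)):
    print(n,cam,plane(cam,uv,z).round(4))
E
```

```text
thick [324.1 170.1] [0.4553 0.0797 0.03  ]
post [540.2 125.8] [ 0.5819 -0.1009  0.03  ]
thick scene [0.4568 0.0804 0.03  ]
thick side [0.4541 0.0815 0.03  ]
thin scene [0.6305 0.1129 0.014 ]
thin side [0.6285 0.1141 0.014 ]
post scene [ 0.5831 -0.1002  0.03  ]
post side [ 0.5809 -0.1005  0.03  ]
```

Request:
{"api": "play_rows", "payload": {
  "plan": "-0.009 -0.003 0.14 0 0.8;0 0 0.14 0 0.8;0 0 0.14 0 0.8;0 0 0.14 0 0.8;0 0 0.14 0 0.8;0 0 0.14 0 0.8;0 0 0.14 0 0.8;0 0 0.066 0 0.8;0 0 0.066 0 0.8;0 0 0 0 0.8;0 0 0 0 0.3;0 0 0 0 0.3;0 0 0 0 0.3;0 0 0 0 0.3;0 0 0 0 0.3;0 0 0 0 0.3",
  "newtons": 25
}}

```text
time: 3.32
position: [0.4561, 0.0781, 0.0242]
eef_rot: [0.0, 0.98, 0.197, 0.001]
force: [-0.9, -0.5, 8.6]
width: 0.541
grip_force: 25.0
```

Request:
{"api": "play_rows", "payload": {
  "plan": "0 0 -0.05 0 0.3;0 0 -0.1 0 0.3;0 0 -0.15 0 0.3;0 0 -0.15 0 0.3;0 0 -0.15 0 0.3;0 0 0 0 0.3;0 0 0 0 0.3"
}}

```text
time: 3.9
position: [0.4565, 0.0782, 0.1453]
eef_rot: [0.0, 0.98, 0.197, 0.002]
force: [0.1, 0.3, -1.6]
width: 0.538
grip_force: 25.0
```

```bash
python3 - <<'E'
from h import *
s=manip.get_state();to(s,(.5825,-.1005,.143));print(np.round(s["force"],2),s["width"],s["grip_force"])
f=manip.grab_frame("wrist");cv2.imwrite("pics/w2.png",f[:,:,::-1])
f=manip.grab_frame("side");cv2.imwrite("pics/s2.png",f[:,:,::-1])
E
```

```text
t 3.9 pos [0.4565 0.0782 0.1453] toolz [ 3.9e-03  4.0e-04 -1.0e+00] shift(full-scale) [0.235 1.068 0.013] rows>= 5.2
[ 0.06  0.29 -1.6 ] 0.5377147134358584 24.999578297138214
```

View pics/w2.png

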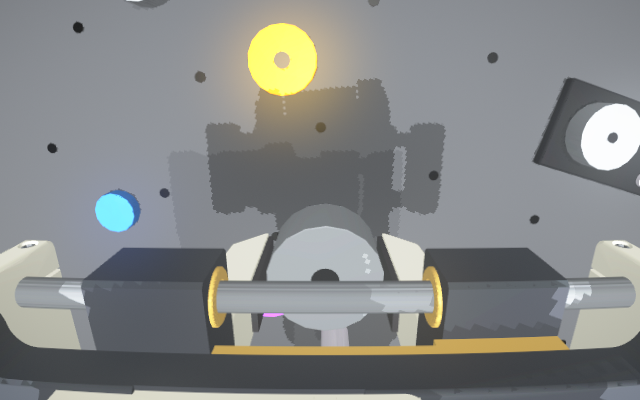

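The thick spacer is held with its dot at (325,277), width 0.54 and load about 1.6 N. I'll move it over the short post.

Request:
{"api": "play_rows", "payload": {
  "plan": "0.03 0.133 0 0 0.3;0.03 0.133 0 0 0.3;0.03 0.133 0 0 0.3;0.03 0.133 0 0 0.3;0.03 0.133 0 0 0.3;0.03 0.133 0 0 0.3;0.03 0.133 0 0 0.3;0.025 0.133 0 0 0.3;0 0 0.1 0 0.3;0 0 0.1 0 0.3;0 0 0 0 0.3;0 0 0 0 0.3;0 0 0 0 0.3"
}}

```text
time: 5.08
position: [0.581, -0.0993, 0.1032]
eef_rot: [-0.0, 0.98, 0.198, -0.0]
force: [-0.4, 0.5, -2.4]
width: 0.541
grip_force: 25.0
```

```bash
python3 - <<'E'
from h import *
S=[];
for n in("scene","side","wrist","wrist"):
    s=manip.get_state();S.append(s["position"]);c=manip.camera_model(n);print(n,np.round(s["position"],4),np.round(s["eef_rot"],4),np.array(c["cam_to_world"])[:3,3].round(4))
    f=manip.grab_frame(n);cv2.imwrite(f"pics/{n}3.png",f[:,:,::-1])
to(s,(.5825,-.1005,.0545))
a=cv2.imread("pics/scene3.png")[150:270,150:350];b=cv2.imread("pics/side3.png")[60:180,220:420]
w=cv2.imread("pics/wrist3.png")[190:345,220:440]
v=np.zeros((600,800,3),np.uint8);v[:240,:400]=cv2.resize(a,(400,240),interpolation=2);v[:240,400:]=cv2.resize(b,(400,240),interpolation=2);v[240:550,:440]=cv2.resize(w,(440,310))
cv2.imwrite("pics/m3.png",v)
E
```

```text
scene [ 0.581  -0.0993  0.1032] [-3.000e-04  9.802e-01  1.980e-01 -5.000e-04] [1.0133 0.0255 0.6742]
side [ 0.5815 -0.0993  0.1039] [-0.000e+00  9.802e-01  1.980e-01  2.000e-04] [0.3076 0.547  0.3975]
wrist [ 0.5818 -0.0995  0.1042] [2.000e-04 9.802e-01 1.979e-01 6.000e-04] [ 0.6529 -0.0696  0.2424]
wrist [ 0.5818 -0.0996  0.1043] [2.000e-04 9.802e-01 1.978e-01 7.000e-04] [ 0.6529 -0.0697  0.2426]
t 5.23 pos [ 0.5818 -0.0996  0.1043] toolz [ 1.5e-03 -2.0e-04 -1.0e+00] shift(full-scale) [0.001 0.005 0.249] rows>= 1.2
```

View pics/m3.png

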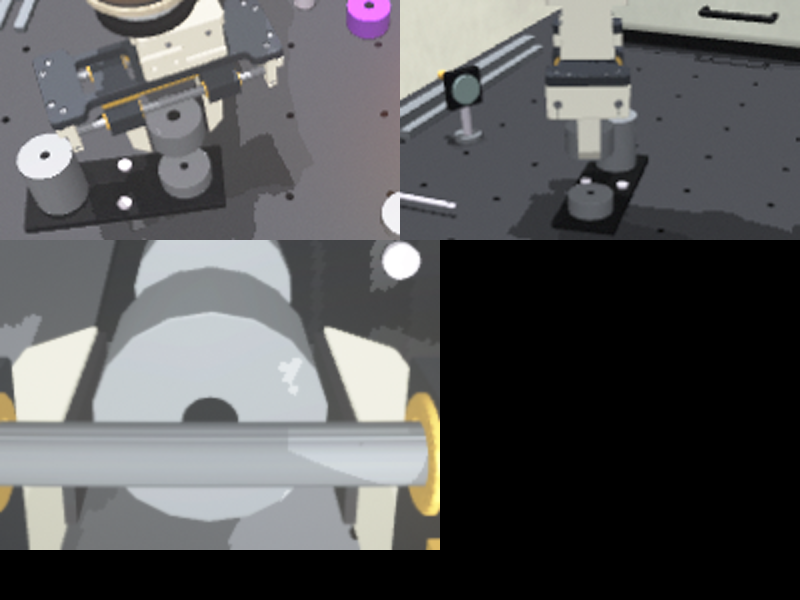

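The held disc hangs above the short post. Its dot shows at about (236,207) in the scene view, and its outline is centred at about (325,279) in the wrist view. I'll measure its offset from the TCP.

```bash
python3 - <<'E'
from h import *
A=np.ascontiguousarray(cv2.imread("pics/scene3.png")[:,:,::-1])
d=dot(A,(236,207),5);print("scene held",d,plane("scene",d,.110).round(4))
W=cv2.imread("pics/wrist3.png",0)
# held disc: left/right edge from a row profile, top/bottom from a column profile
print(W[270,255:395:1][:25],W[270,370:395]);
# edge points (left,right,top,bottom) from crop
L,Rr,T,B=(266.5,272),(383.5,272),(325,226),(325,330)
P=[plane("wrist",p,.110) for p in(L,Rr,T,B)]
print(np.round(P,4),"centre TB",((P[2]+P[3])/2).round(4),"LR",((P[0]+P[1])/2).round(4),np.linalg.norm(P[2]-P[3]),np.linalg.norm(P[0]-P[1]))
to(manip.get_state(),(.5819,-.1008,.0545))
E
```

```text
scene held [236.40538873 207.28342246] [ 0.5829 -0.0987  0.11  ]
[172  84  83  85  83  84  82  79  79  80  79 143 195 202 203 203 203 204
 204 203 203 204 203 204 203] [204 204 204 204 204 204 204 204 204 204 204 202 202 117  83  81  81  82
  81  86  85  86  86  86 105]
[[ 0.5768 -0.0759  0.11  ]
 [ 0.5955 -0.1205  0.11  ]
 [ 0.605  -0.0903  0.11  ]
 [ 0.5599 -0.1093  0.11  ]] centre TB [ 0.5824 -0.0998  0.11  ] LR [ 0.5862 -0.0982  0.11  ] 0.048904435246778157 0.048370802821406315
t 5.28 pos [ 0.5818 -0.0997  0.1043] toolz [ 1.5e-03 -3.0e-04 -1.0e+00] shift(full-scale) [-0.002  0.005  0.249] rows>= 1.2
```

Request:
{"api": "play_rows", "payload": {
  "plan": "-0.004 0.006 0.06 0 0.3;0 0 0.06 0 0.3;0 0 0.06 0 0.3;0 0 0.04 0 0.3;0 0 0.015 0 0.3;0 0 0.005 0 0.3;0 0 0 0 0.3;0 0 0 0 0.3;0 0 0 0 0.3"
}}

```text
time: 6.03
position: [0.5812, -0.1013, 0.0554]
eef_rot: [0.0, 0.98, 0.198, 0.0]
force: [-0.4, 0.6, -1.1]
width: 0.539
grip_force: 25.0
```

Request:
{"api": "play_rows", "payload": {
  "plan": "0 0 0.004 0 0.3;0 0 0 0 0.3;0 0 0.004 0 0.3;0 0 0 0 0.3;0 0 0 0 0.3"
}}

```text
time: 6.45
position: [0.5811, -0.1013, 0.0542]
eef_rot: [0.0, 0.98, 0.198, 0.0]
force: [-2.8, 0.1, 4.5]
width: 0.54
grip_force: 25.0
```

Contact is made at the expected height. I'll release, back off and check the placing.

Request:
{"api": "play_rows", "payload": {
  "plan": "0 0 0 0 0.6;0 0 0 0 0.65;0 0 0 0 0.8;0 0 0 0 0.8;0 0 0 0 0.8;0 0 -0.05 0 0.8;0 0 -0.1 0 0.8;0 0 -0.15 0 0.8;0 0 -0.15 0 0.8;0 0 -0.15 0 0.8;0 0 -0.15 0 0.8;-0.05 -0.1 -0.1 0 0.8;-0.1 -0.15 0 0 0.8;-0.1 -0.15 0 0 0.8;0 0 0 0 0.8;0 0 0 0 0.8"
}}

```text
time: 7.78
position: [0.5027, -0.0458, 0.2248]
eef_rot: [0.0, 0.98, 0.199, 0.0]
force: [0.6, -0.6, 0.7]
width: 0.798
grip_force: 0.0
```

```bash
python3 - <<'E'
from h import *
for n in("scene","side","wrist"):
    s=manip.get_state();c=manip.camera_model(n)
    f=manip.grab_frame(n);cv2.imwrite(f"pics/{n}4.png",f[:,:,::-1])
T=np.linalg.inv(c["cam_to_world"])
print([cv2.projectPoints(np.array([p]),cv2.Rodrigues(T[:3,:3])[0],T[:3,3],c["mtx"],c["dist"])[0].round(0).tolist() for p in((.582,-.101,.06),(.63,.113,.014))])
import pickle;pickle.dump(c,open("w4.pkl","wb"))
to(s,(.63,.113,.2))
a=cv2.imread("pics/scene4.png")[150:270,150:350];b=cv2.imread("pics/side4.png")[60:180,220:420]
w=cv2.imread("pics/wrist4.png")
v=np.zeros((600,800,3),np.uint8);v[:240,:400]=cv2.resize(a,(400,240),interpolation=2);v[:240,400:]=cv2.resize(b,(400,240),interpolation=2);v[240:,:576]=cv2.resize(w,(576,360))
cv2.imwrite("pics/m4.png",v)
E
```

```text
[[[[419.0, 122.0]]], [[[211.0, -27.0]]]]
t 7.88 pos [ 0.5045 -0.0473  0.2245] toolz [ 1.3e-03 -5.0e-04 -1.0e+00] shift(full-scale) [ 0.889 -0.496  0.123] rows>= 4.9
```

View pics/m4.png

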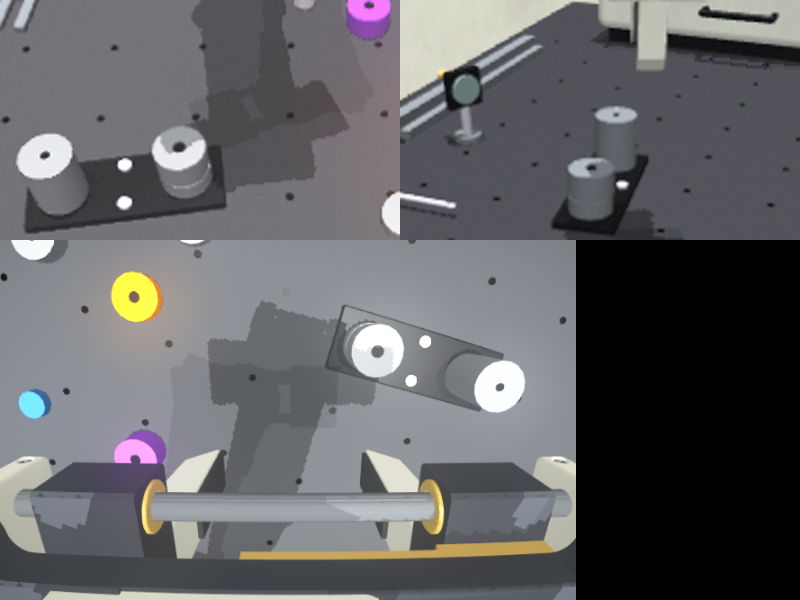

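The thick spacer sits on the short post and looks flush; its dot is at about (239,223) in the scene view. I'll measure its centring and move towards the thin spacer.

Request:
{"api": "play_rows", "payload": {
  "plan": "0.127 -0.071 0 0 0.8;0.127 -0.071 0 0 0.8;0.127 -0.071 0 0 0.8;0.127 -0.071 0 0 0.8;0.127 -0.071 0 0 0.8;0.127 -0.071 0 0 0.8;0.127 -0.071 0 0 0.8;0 0 0 0 0.8;0 0 0 0 0.8;0 0 0 0 0.8"
}}

```text
time: 8.77
position: [0.6297, 0.1127, 0.223]
eef_rot: [0.0, 0.98, 0.197, -0.001]
force: [-0.6, -0.3, -0.9]
width: 0.794
grip_force: 0.0
```

```bash
python3 - <<'E'
from h import *
import pickle
c4=pickle.load(open("w4.pkl","rb"))
L=lambda n:np.ascontiguousarray(cv2.imread(f"pics/{n}.png")[:,:,::-1])
d=dot(L("scene4"),(239,223),5);q=dot(L("side4"),(316,144),5);w=dot(L("wrist4"),(419,122),9)
print(d,q,w);print("stack",plane("scene",d,.06).round(4),plane("side",q,.06).round(4),plane("wrist",w,.06,c4).round(4),tri(ray("scene",d),ray("side",q)))
s=manip.get_state();c=manip.camera_model("wrist");f=manip.grab_frame("wrist");cv2.imwrite("pics/w5.png",f[:,:,::-1])
T=np.linalg.inv(c["cam_to_world"]);e=cv2.projectPoints(np.array([(.63,.113,.014)]),cv2.Rodrigues(T[:3,:3])[0],T[:3,3],c["mtx"],c["dist"])[0].ravel()
w=dot(f,e,11);p=plane("wrist",w,.014,c);print(e,w,"thin",p.round(4));to(s,(p[0],p[1],.021))
E
```

```text
[239.06918671 223.14180985] [315.51853067 143.41489013] [419.08901907 123.71548357]
stack [ 0.5821 -0.1011  0.06  ] [ 0.5792 -0.101   0.06  ] [ 0.5809 -0.1015  0.06  ] (array([ 0.58035044, -0.1019417 ,  0.0587777 ]), [np.float64(0.0008568771307405243), np.float64(0.0008568771307404208)])
[324.09330441 168.92875382] [324.53538554 169.23162819] thin [0.6299 0.1125 0.014 ]
t 8.77 pos [0.6297 0.1127 0.223 ] toolz [-1.1e-03 -6.0e-04 -1.0e+00] shift(full-scale) [2.00e-03 1.00e-03 1.01e+00] rows>= 4.8
```

The stack is about 1.3 mm off the post's centre, which is fine. The thin spacer at (0.630,0.1125) is right below the gripper. Descending.

Request:
{"api": "play_rows", "payload": {
  "plan": "0.002 0.001 0.15 0 0.8;0 0 0.15 0 0.8;0 0 0.15 0 0.8;0 0 0.15 0 0.8;0 0 0.15 0 0.8;0 0 0.15 0 0.8;0 0 0.06 0 0.8;0 0 0.03 0 0.8;0 0 0.015 0 0.8;0 0 0 0 0.8;0 0 0 0 0.8"
}}

```text
time: 9.73
position: [0.6309, 0.1137, 0.0244]
eef_rot: [-0.0, 0.98, 0.197, 0.001]
force: [1.3, -0.6, 0.8]
width: 0.796
grip_force: 0.0
```

Request:
{"api": "play_rows", "payload": {
  "plan": "-0.004 0 0.01 0 0.8;0 0 0 0 0.8;0 0 0 0 0.3;0 0 0 0 0.3;0 0 0 0 0.3;0 0 0 0 0.3;0 0 0 0 0.3;0 0 0 0 0.3",
  "newtons": 20
}}

```text
time: 10.4
position: [0.6291, 0.1133, 0.0208]
eef_rot: [0.0, 0.98, 0.198, 0.0]
force: [-0.3, -0.4, 0.9]
width: 0.538
grip_force: 20.0
```

Request:
{"api": "play_rows", "payload": {
  "plan": "0 0 -0.05 0 0.3;0 0 -0.1 0 0.3;0 0 -0.15 0 0.3;0 0 -0.15 0 0.3;0 0 -0.15 0 0.3;0 0 0 0 0.3;0 0 0 0 0.3;0 0 0 0 0.3"
}}

```text
time: 11.07
position: [0.6287, 0.113, 0.1408]
eef_rot: [0.0, 0.98, 0.198, -0.0]
force: [-0.0, -0.7, -0.5]
width: 0.538
grip_force: 20.0
```

```bash
python3 - <<'E'
from h import *
to(manip.get_state(),(.5823,-.1008,.143))
E
```

```text
t 11.07 pos [0.6287 0.113  0.1408] toolz [-2.e-04 -3.e-04 -1.e+00] shift(full-scale) [-0.628  0.896 -0.011] rows>= 5.2
```

Request:
{"api": "play_rows", "payload": {
  "plan": "-0.0785 0.112 0 0 0.3;-0.0785 0.112 0 0 0.3;-0.0785 0.112 0 0 0.3;-0.0785 0.112 0 0 0.3;-0.0785 0.112 0 0 0.3;-0.0785 0.112 0 0 0.3;-0.0785 0.112 0 0 0.3;-0.0785 0.112 0 0 0.3;0 0 0.1 0 0.3;0 0 0 0 0.3;0 0 0 0 0.3;0 0 0 0 0.3;0 0 0 0 0.3"
}}

```text
time: 12.15
position: [0.5831, -0.099, 0.1211]
eef_rot: [-0.0, 0.98, 0.199, 0.0]
force: [-0.3, 0.0, -1.0]
width: 0.536
grip_force: 20.0
```

```bash
python3 - <<'E'
from h import *
for n in("wrist","side","scene"):
    s=manip.get_state();c=manip.camera_model(n)
    if n=="wrist": cw=c
    f=manip.grab_frame(n);cv2.imwrite(f"pics/{n}6.png",f[:,:,::-1])
import pickle;pickle.dump(cw,open("w6.pkl","wb"))
to(s,(.582,-.1008,.0808));z=s["position"][2]-.0068;print("top z",z)
C=np.linalg.inv(manip.camera_model("scene")["cam_to_world"]);c=manip.camera_model("scene")
print("expected scene dot",cv2.projectPoints(np.array([(.582,-.101,z)]),cv2.Rodrigues(C[:3,:3])[0],C[:3,3],c["mtx"],c["dist"])[0])
a=cv2.imread("pics/scene6.png")[150:270,150:350];b=cv2.imread("pics/side6.png")[60:180,220:420]
w=cv2.imread("pics/wrist6.png")[190:345,220:440]
v=np.zeros((600,800,3),np.uint8);v[:240,:400]=cv2.resize(a,(400,240),interpolation=2);v[:240,400:]=cv2.resize(b,(400,240),interpolation=2);v[240:550,:440]=cv2.resize(w,(440,310))
cv2.imwrite("pics/m6.png",v)
E
```

```text
t 12.25 pos [ 0.5832 -0.0994  0.1213] toolz [ 9.e-04  3.e-04 -1.e+00] shift(full-scale) [-0.008  0.004  0.202] rows>= 1.0
top z 0.11449954036167738
expected scene dot [[[234.7651586  205.33755914]]]
```

View pics/m6.png

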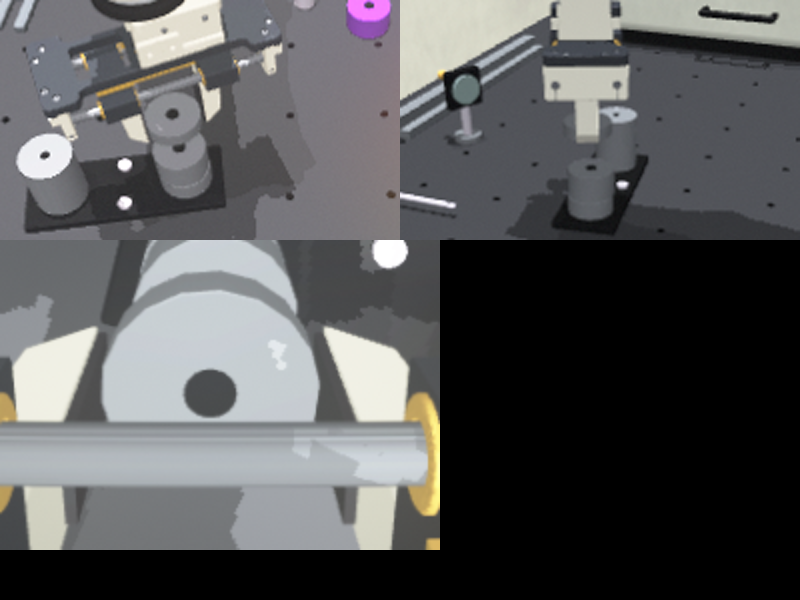

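The thin spacer is held level above the stack. Its dot is at about (236,207) in the scene view and (325,266) in the wrist view.

```bash
python3 - <<'E'
from h import *
import pickle
L=lambda n:np.ascontiguousarray(cv2.imread(f"pics/{n}.png")[:,:,::-1])
c=pickle.load(open("w6.pkl","rb"))
d=dot(L("scene6"),(236,207),5);w=dot(L("wrist6"),(325,266),13)
print(d,w,plane("scene",d,.1145),plane("wrist",w,.1145,c))
E
```

```text
[235.74541236 206.57160937] [324.78795803 266.16410553] [ 0.58476689 -0.09900816  0.1145    ] [ 0.58398133 -0.09896726  0.1145    ]
```

Request:
{"api": "play_rows", "payload": {
  "plan": "-0.014 0.003 0.05 0 0.3;0 0 0.05 0 0.3;0 0 0.05 0 0.3;0 0 0.03 0 0.3;0 0 0.012 0 0.3;0 0 0 0 0.3;0 0 0 0 0.3;0 0 0 0 0.3;0 0 0 0 0.3"
}}

```text
time: 13.05
position: [0.5805, -0.1022, 0.0824]
eef_rot: [0.0, 0.98, 0.198, 0.0]
force: [-0.1, 0.2, -0.1]
width: 0.539
grip_force: 20.0
```

Request:
{"api": "play_rows", "payload": {
  "plan": "0.004 -0.002 0 0 0.3;0 0 0.004 0 0.3;0 0 0 0 0.3;0 0 0.004 0 0.3;0 0 0 0 0.3;0 0 0 0 0.3"
}}

```text
time: 13.55
position: [0.581, -0.1016, 0.0808]
eef_rot: [0.0, 0.98, 0.198, 0.0]
force: [0.1, 0.3, -0.2]
width: 0.539
grip_force: 20.0
```

Request:
{"api": "play_rows", "payload": {
  "plan": "0 0 0.003 0 0.3;0 0 0 0 0.3;0 0 0.003 0 0.3;0 0 0 0 0.3;0 0 0 0 0.3"
}}

```text
time: 13.97
position: [0.581, -0.1015, 0.0807]
eef_rot: [0.0, 0.98, 0.198, 0.0]
force: [-3.8, -0.8, 11.7]
width: 0.538
grip_force: 20.0
```

Firm contact. Release, retreat and look.

Request:
{"api": "play_rows", "payload": {
  "plan": "0 0 -0.003 0 0.3;0 0 0 0 0.6;0 0 0 0 0.65;0 0 0 0 0.8;0 0 0 0 0.8;0 0 0 0 0.8;0 0 -0.05 0 0.8;0 0 -0.1 0 0.8;0 0 -0.15 0 0.8;0 0 -0.15 0 0.8;0 0 -0.15 0 0.8;0 0 -0.15 0 0.8;-0.05 -0.1 0 0 0.8;-0.1 -0.15 0 0 0.8;-0.1 -0.15 0 0 0.8;0 0 0 0 0.8;0 0 0 0 0.8;0 0 0 0 0.8"
}}

```text
time: 15.47
position: [0.5043, -0.0474, 0.231]
eef_rot: [0.0, 0.98, 0.198, 0.001]
force: [0.2, -0.2, -0.5]
width: 0.797
grip_force: 0.0
```

```bash
python3 - <<'E'
from h import *
for n in("wrist","side","scene"):
    s=manip.get_state();c=manip.camera_model(n)
    if n=="wrist": cw=c
    f=manip.grab_frame(n);cv2.imwrite(f"pics/{n}7.png",f[:,:,::-1])
def proj(n,p):
    c=cw if n=="wrist" else manip.camera_model(n);T=np.linalg.inv(c["cam_to_world"]);return cv2.projectPoints(np.array([p]),cv2.Rodrigues(T[:3,:3])[0],T[:3,3],c["mtx"],c["dist"])[0].ravel()
for name,p in(("stack",(.582,-.101,.074)),("tall",(.597,-.22,.074))):
    D={}
    for n in("scene","side","wrist"):
        f=np.ascontiguousarray(cv2.imread(f"pics/{n}7.png")[:,:,::-1]);d=D[n]=dot(f,proj(n,p),5 if n!="wrist" else 9)
        print(name,n,proj(n,p).round(1),d.round(1),plane(n,d,.074,cw if n=="wrist" else None).round(4))
    print("tri",tri(ray("scene",D["scene"]),ray("side",D["side"])))
a=cv2.imread("pics/scene7.png")[130:290,150:450];b=cv2.imread("pics/side7.png")[60:180,220:420]
w=cv2.imread("pics/wrist7.png")
v=np.zeros((600,800,3),np.uint8);v[:240,:400]=cv2.resize(a,(400,240),interpolation=2);v[:240,400:]=cv2.resize(b,(400,240),interpolation=2);v[240:,:576]=cv2.resize(w,(576,360))
cv2.imwrite("pics/m7.png",v)
E
```

```text
stack scene [238.1 218.7] [237.8 218.9] [ 0.5823 -0.1014  0.074 ]
stack side [314.2 137.2] [315.6 137.6] [ 0.5786 -0.1003  0.074 ]
stack wrist [421.4 122.8] [421.5 124.4] [ 0.5809 -0.1017  0.074 ]
tri (array([ 0.5801664 , -0.10235454,  0.07225524]), [np.float64(0.0008660124821966959), np.float64(0.0008660124821966343)])
tall scene [171.5 226.5] [172.  227.2] [ 0.5986 -0.2188  0.074 ]
tall side [327.5 116.6] [327.6 117. ] [ 0.596  -0.2175  0.074 ]
tall wrist [550.7 162.4] [550.4 161.4] [ 0.5976 -0.2193  0.074 ]
tri (array([ 0.59718276, -0.21970955,  0.07270351]), [np.float64(0.00045672286619169526), np.float64(0.0004567228661917177)])
```

View pics/m7.png

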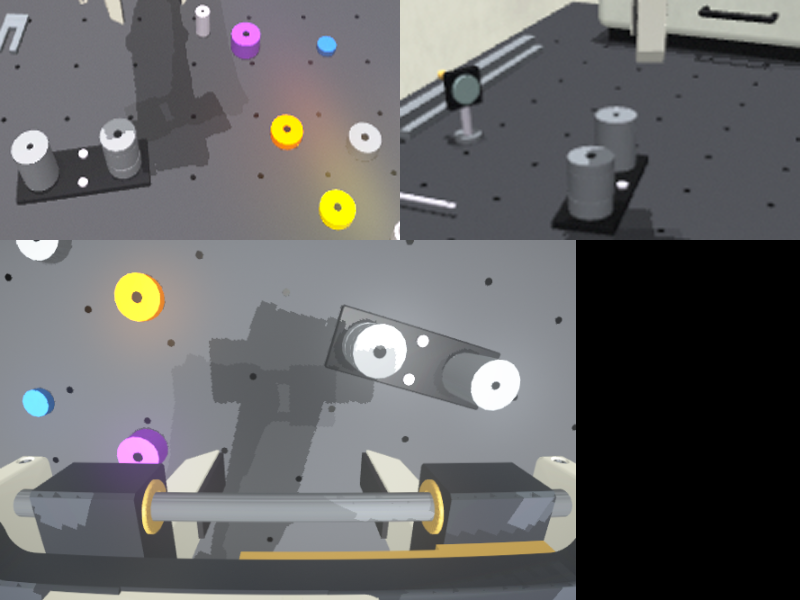

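The stack is level: its top measures 72.3 mm against 72.7 mm for the tall post. It is centred within about 1.5 mm, and the mid spacer is still on the table. Handing in.

```bash
python3 -c "
from bench import manip;print(manip.finish_job())"
```

```text
the job is handed in; nothing more can be done
None
```

The thick (30 mm) and thin (14 mm) spacers are stacked on the short post, level with the tall post to within about 0.5 mm and about 1.5 mm off-centre; the mid spacer is still on the table, and the job was handed in after about 16 s of robot time.

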